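Find the full salt tin on the swing-out tray

TASK

Take the red grip and swing the tray of salt tins out from under the shelf, a quarter turn, until it clicks home at its open stop. Then heft the three look-alike tins one at a time where they stand, working along the row from the grip end towards the hinge, setting each back upright on the tray, to feel which one is full. Finish while holding the heaviest tin up, upright and still in the gripper, with its foot higher than the lids of the other two, which stay standing on the open tray; do not knock a tin over or shove the other goods on the counter about.

Things in the scene. Friction and masses are not known exactly. Their poses are not given: they have to be found in the camera images.
- shelf: low fixed steel counter shelf stocked with tins; origin on the tray's pivot axis at counter height, x from its front into the shelf, y along its front towards the free end of the closed tray. Front lip's underside 160 mm above the counter, stock tops 241, corner uprights 225. Extent from the pivot axis: 14 mm in front (-x) to 170 behind; y -81 to +451 mm
- tray (a joint): swing-out tray: 0 closed (tins half under the shelf edge), growing counter-clockwise from above to 1.571 rad at the open stop. Turns easily, stays where left up to 1 rad; from 1.03 to 1.35 rad a sprung roller pushes back (up to 2 N at the grip); past 1.45 it snaps the tray onto the stop and keeps it there. Pan 90 mm wide, 62 to 352 mm out from the axis, rim 32 mm above the counter
- tray_hinge (a point): point on the tray's vertical pivot axis, 18 mm above the counter; fixed to the shelf
- tray_grip (a point): point on the axis of the tray's grip, an upright red round pin 16 mm in diameter at the free front corner of the tray, to be taken from above; its sleeve runs from 32 to 118 mm above the counter, this point at 98 mm. It lies 325 mm along and 85 mm to the side of the tray's middle line, 336 mm from the pivot axis, and turns with the tray
- outer_place (a point): centre of the outermost (grip end) of three round black rubber mats on the tray floor, each marking a tin's place; the mats lie in a row 90 mm apart, this one 295 mm from the hinge axis; point on the tray floor, 18 mm above the counter. The row from the hinge outwards is this point's +y, at any tray angle
- middle_place (a point): centre of the middle of three round black rubber mats on the tray floor, each marking a tin's place; the mats lie in a row 90 mm apart, this one 205 mm from the hinge axis; point on the tray floor, 18 mm above the counter. The row from the hinge outwards is this point's +y, at any tray angle
- inner_place (a point): centre of the innermost (hinge end) of three round black rubber mats on the tray floor, each marking a tin's place; the mats lie in a row 90 mm apart, this one 115 mm from the hinge axis; point on the tray floor, 18 mm above the counter. The row from the hinge outwards is this point's +y, at any tray angle
- tin_a: one of three identical closed salt tins, white with a blue band and a yellow lid, 62 mm in diameter, 120 mm tall, rigid; origin at the centre of its underside, z up its axis. The three differ only in how full they are, between about 0.15 and 0.6 kg; the fullest outweighs the next by about 0.2 kg or more
- tin_b: one of three identical closed salt tins, white with a blue band and a yellow lid, 62 mm in diameter, 120 mm tall, rigid; origin at the centre of its underside, z up its axis. The three differ only in how full they are, between about 0.15 and 0.6 kg; the fullest outweighs the next by about 0.2 kg or more
- tin_c: one of three identical closed salt tins, white with a blue band and a yellow lid, 62 mm in diameter, 120 mm tall, rigid; origin at the centre of its underside, z up its axis. The three differ only in how full they are, between about 0.15 and 0.6 kg; the fullest outweighs the next by about 0.2 kg or more
- sauce_bottle: bystander: red sauce bottle with yellow cap, 58 mm in diameter, 185 mm tall; origin at the centre of its underside
- pickle_jar: bystander: green glass jar with brass lid, 72 mm in diameter, 105 mm tall; origin at the centre of its underside
- fish_tin: bystander: flat fish tin with orange label and bare steel lid, 84 mm in diameter, 36 mm tall; origin at the centre of its underside

How it is judged:
By the outcome, as a careful person would: the job done as asked, in the order asked, and still so for the second after the job is handed in, while the arm keeps its last pose, push and grip.
It also fails if it takes over 72 s, if anything falls off the work surface, if the arm or the gripper's body presses on something with over 40 N, if the wrist force passes 120 N, or if a joint passes its speed limit or range.

ROBOT

A 6-joint arm with a two-finger parallel gripper is mounted at the origin on the work surface. World frame = base frame: x ahead of the robot, y to its left, z up, the work surface at z = 0. Lengths are in m, angles in rad, forces in N, time in s.
With the tool pointing down it reaches from about 0.325 to 1 m from the base axis. Payload 5.1 kg.
Tool frame: the origin (TCP) lies on the centre line of the jaws, within the pads' length; the fingertips stand 14 mm ahead of it and the grasp point (between the pads) lies 5 mm behind it (finger_overhang is the distance from the TCP to the fingertips, in m); x points along the fingers, y is the direction in which the jaws open and shut, and the axes are right-handed (so a half turn about x gives the same grasp; the last joint's range is limited). The gripper opens to 85 mm and grips with 20 to 120 N. Pads are 22 mm wide; open, the fingers measure 114 mm over their backs; the gripper's body (76 mm by 85 mm) begins 54 mm behind the grasp point. The pads swing forward as they close: fully open they stand 13 mm farther back than shut.
Start: joints at [-1.235, 0.124, 1.65, -0, 1.367, -0.083], TCP at [0.264, -0.594, 0.245] pointing down, gripper open.
Joint ranges: [-2.61, 2.61], [-1.02, 2.33], [0.03, 2.71], [-1.35, 4.49], [0.32, 2.68], [-2.91, 2.91]. Speed limits (rad/s): [2.57, 2.57, 3.14, 3.14, 3.14, 3.14].

INTERFACE

Orientations are given as a unit quaternion [w, x, y, z].
In Python, from bench import state, grab_frame, close_job, finger_overhang gives the robot as it stands.
- The arm moves only by the tool arm_command, never from a script. Its argument "plan" is a list of rows, each a list of 5 numbers: the gripper command: -1 is fully open, 1 is shut, values between are in proportion, then the shift along the world's x, y, z in m, then the turn about the world's z in degrees. A call has 1 to 5 rows; each row is the pose to reach, as a shift and turn from the pose commanded when the call began; what a row does not reach only later rows make up. A row lasts 1/8 s, in which the tool goes at most 62.5 mm and 10.7 degrees, less where a joint would pass 70% of its speed; a pose out of reach is approached as far as the arm can. A call with a gripper value outside its range is refused whole. The fingers move at their own pace and stop on an object; the grip force is fixed at half the most. Time passes only in rows, so rows that repeat a pose let the fingers close. It gives the time, the measured TCP pose, the force and the opening at its end, in the units of the state.
- state(): the state, without advancing time (a new reading comes with each control period).
- grab_frame(name): name is "side" or "top"; returns a dict with "pixels" (400x640x3 uint8, blue, green, red), "z_map" (400x640 float32, m along the optical axis (not along the pixel's ray), 0 where there is no reading), "fx", "fy", "cx", "cy" (pixels), "k1" (the pictures are not rectified: a ray, as slopes to the right and down, at radius r is drawn at 1 + k1 r^2 times it, then the intrinsics apply), "extrinsics" (4x4, takes a point from camera to world coordinates). Camera axes: x right, y down, z forward; pixel columns grow to the right and rows downward; lengths in m; the calibration is good to about 2 mm. A picture is of the moment at which its call begins.
- close_job(): hands the job in, once; it reports no verdict.
The state is a dict: "time_s": time; "joints": joint angles; "dq": joint speeds; "effort": joint torques, N m; "eef_pos": TCP position; "ee_rot": TCP orientation; "wrist_force": force on the tool from outside, world axes, zero at the start; "ft_torque": the same for the moment, N m; "grip_width": finger opening in m.
Only numpy, scipy, OpenCV 4.12 (cv2) and the standard library are available. Lean on these libraries where they do the work, as an engineer would, in place of code of your own. Each camera call takes 0.05 s, during which the arm holds its last target. There are 200 camera calls.

## Working session

There is one attempt and no reset: what is moved stays moved. The work goes in short steps, Python scripts to look and compute and a tool call to move; the robot and the scene stay as the last step left them, time stands still between calls to the robot, and variables do not carry over. Pictures are saved under pics/ and viewed, about 8 in all and at most 12, crops included, and the job is handed in when it is done.

Besides the shell and the picture viewer there is one more tool, called after "Request:" by a JSON object that holds its "fn" and its "kwargs", one argument or row to a line. arm_command: Moves the arm, as the interface text tells. Its arguments: {"type":"object","properties":{"plan":{"type":"array"}},"required":["plan"]}

```bash
mkdir -p pics; ls
cat > h.py <<'E'
import numpy as np, cv2
from bench import *
def cloud(f):
    h,w=f["z_map"].shape
    K=np.array([[f["fx"],0,f["cx"]],[0,f["fy"],f["cy"]],[0,0,1]])
    g=np.stack(np.meshgrid(np.arange(w),np.arange(h)),-1).reshape(-1,1,2).astype(float)
    n=cv2.undistortPoints(g,K,np.array([f["k1"],0,0,0,0.])).reshape(h,w,2)
    z=f["z_map"]; P=np.dstack([n*z[...,None],z,np.ones_like(z)])@np.array(f["extrinsics"]).T
    P[z<=0]=np.nan
    return P[...,:3]
def snap(name,fn):
    f=grab_frame(name); cv2.imwrite("pics/"+fn,f["pixels"]); P=cloud(f); np.save("/tmp/"+fn[:-4]+".npy",P); return f,P
E
python3 - <<'E'
from h import *
for n in("top","side"):
    f,P=snap(n,n+"0.png"); print(n,np.array(f["extrinsics"]).round(3).tolist(),f["fx"],f["k1"])
s=state();print(s)
E
```

```text
pics
top [[-0.023, -0.988, 0.153, 0.49], [-1.0, 0.022, -0.006, -0.056], [0.002, -0.153, -0.988, 0.924], [0.0, 0.0, 0.0, 1.0]] 362.0241291162408 -0.03526657727860227
side [[0.304, -0.908, 0.288, 0.298], [-0.952, -0.287, 0.101, -0.151], [-0.009, -0.305, -0.952, 1.097], [0.0, 0.0, 0.0, 1.0]] 456.55580054956863 0.030431903907671434
{'time_s': 0.1, 'joints': array([-1.23459985e+00,  1.24436979e-01,  1.65155667e+00, -1.09655908e-05,
        1.36748742e+00, -8.26179771e-02]), 'dq': array([ 3.31036191e-04, -2.33346194e-04, -2.46024861e-03,  2.49846931e-03,
        8.72532934e-05,  8.10067054e-04]), 'effort': array([-2.96592689e-04, -4.24934220e+01, -3.66651678e+01, -1.59147089e-05,
        3.98748482e-03, -8.91622136e-06]), 'eef_pos': array([ 0.26412517, -0.59333713,  0.24416643]), 'ee_rot': array([-0.14633233, -0.69157088, -0.14765596,  0.69174727]), 'wrist_force': array([0.25234174, 0.46007167, 0.12067942]), 'ft_torque': array([ 0.00870891, -0.01828245, -0.02164862]), 'grip_width': 0.08492145679223602}
```

View pics/top0.png

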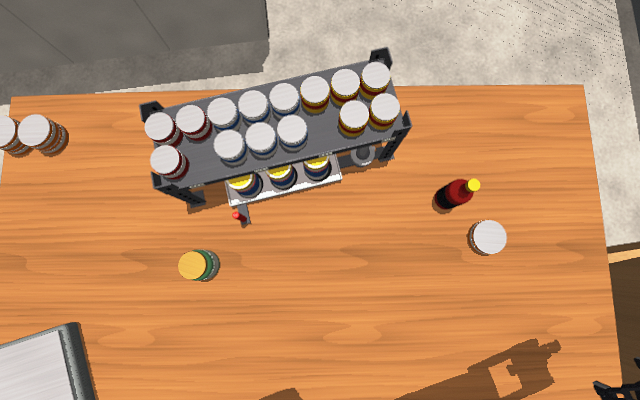

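View pics/side0.png

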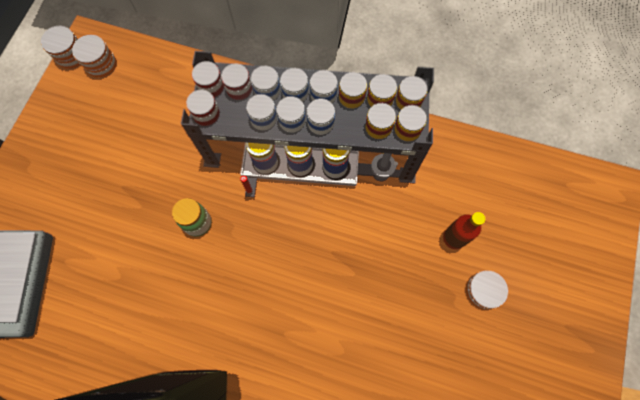

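The top view shows the red grip at about (238,215), tin lids under the shelf lip at (243,181), (281,170) and (316,160), and the hinge at about (362,152). The jar is at (195,265), the bottle at (465,190) and the fish tin at (488,237). In the side view the grip is at (245,183) and the hinge at (383,168).

```bash
cat > m.py <<'E'
from h import *
def red(tag):
    im=cv2.imread(f"pics/{tag}.png").astype(int);P=np.load(f"/tmp/{tag}.npy")
    return im,P
E
python3 - <<'E'
from m import *
for t,hp in(("top0",(362,152)),("side0",(383,168))):
    im,P=red(t); b,g,r=im[...,0],im[...,1],im[...,2]
    m=(r>110)&(g<60)&(b<60)
    # red grip
    mg=m.copy(); mg[:, :(225)]=0; mg[:,260:]=0; mg[:170]=0; mg[240:]=0
    Q=P[mg]; Q=Q[np.isfinite(Q[:,0])]; print(t,"grip",len(Q),np.median(Q,0).round(3),"z",Q[:,2].min().round(3),Q[:,2].max().round(3)); T=Q[Q[:,2]>.1]; print("  top",len(T),T.mean(0).round(4))
    print(" hinge px",P[hp[1],hp[0]].round(3))
    # objects by height
    for nm,(u,v),R in (("jar",(195,265) if t=="top0" else (190,215),28),("bottle",(475,186) if t=="top0" else (477,220),22),("fish",(488,237) if t=="top0" else (488,290),28)):
        W=P[v-R:v+R,u-R:u+R].reshape(-1,3);W=W[np.isfinite(W[:,0])];zt=np.percentile(W[W[:,2]>.02][:,2],95);S=W[W[:,2]>zt-.006];print(" ",nm,len(S),((S.min(0)+S.max(0))/2).round(3))
    # yellow lids
    y=(r>150)&(g>130)&(b<90); y[:, :220]=0; y[:,360:]=0
    n,l,st,c=cv2.connectedComponentsWithStats(y.astype(np.uint8))
    for i in range(1,n):
        if st[i,4]>15:
            Q=P[l==i];Q=Q[abs(Q[:,2]-.138)<.01]; print("  lid",c[i].round(0),len(Q),Q.min(0).round(3) if len(Q) else '',Q.max(0).round(3) if len(Q) else '')
    # stock tops
    S=P[(abs(P[...,2]-.241)<.006)]; rect=cv2.minAreaRect(S[:,:2].astype(np.float32)*1000); print("  stock",len(S),rect)
    # tray rim
    box=P[130:230,200:400].reshape(-1,3)
    S=box[(abs(box[:,2]-.032)<.004)];print("  rim",len(S),cv2.minAreaRect(S[:,:2].astype(np.float32)*1000))
E
```

```text
top0 grip 19 [0.591 0.127 0.112] z 0.086 0.121
  top 16 [0.5985 0.1254 0.1137]
 hinge px [nan nan nan]
  jar 632 [0.48  0.233 0.106]
  bottle 136 [ 0.633 -0.379  0.185]
  fish 906 [ 0.532 -0.473  0.038]
  lid [225.  91.] 0  
  lid [317. 161.] 73 [ 0.696 -0.073  0.136] [ 0.713 -0.031  0.143]
  lid [278. 171.] 89 [0.675 0.014 0.136] [0.694 0.057 0.142]
  lid [342. 185.] 0  
  lid [239. 181.] 114 [0.653 0.099 0.136] [0.674 0.144 0.143]
  lid [297. 223.] 0  
  lid [290. 327.] 0  
  stock 9411 ((633.7042236328125, -232.71160888671875), (1046.9622802734375, 399.5950927734375), 62.89846420288086)
  rim 301 ((694.9754638671875, 0.003082275390625), (65.15545654296875, 498.8992614746094), 12.709773063659668)
side0 grip 15 [0.587 0.13  0.115] z 0.019 0.118
  top 11 [0.5889 0.1291 0.1142]
 hinge px [ 0.734 -0.166  0.062]
  jar 587 [0.481 0.232 0.105]
  bottle 151 [ 0.635 -0.38   0.183]
  fish 1047 [ 0.532 -0.474  0.037]
  lid [258. 149.] 55 [0.654 0.102 0.134] [0.669 0.141 0.142]
  lid [297. 152.] 37 [0.675 0.017 0.135] [0.689 0.048 0.143]
  lid [335. 155.] 28 [ 0.696 -0.066  0.134] [ 0.705 -0.039  0.141]
  lid [262. 189.] 0  
  lid [238. 192.] 0  
  lid [323. 219.] 0  
  lid [341. 213.] 0  
  lid [281. 220.] 0  
  lid [329. 234.] 0  
  lid [266. 273.] 0  
  lid [264. 265.] 0  
  lid [320. 285.] 0  
  lid [351. 300.] 0  
  lid [343. 305.] 0  
  lid [324. 327.] 0  
  lid [230. 329.] 0  
  lid [328. 336.] 0  
  lid [228. 370.] 0  
  lid [270. 383.] 0  
  stock 7691 ((509.39959716796875, -24.456939697265625), (668.6253662109375, 504.91131591796875), 12.82666301727295)
  rim 398 ((663.4273071289062, 84.55575561523438), (187.75538635253906, 419.43408203125), 35.419593811035156)
```

Run:
```python
from m import *
from scipy.optimize import least_squares
from scipy.spatial.transform import Rotation as R
E=[]
for t in("top0","side0"):
    im,P=red(t); b,g,r=im[...,0],im[...,1],im[...,2]
    y=(r>150)&(g>130)&(b<90); y[:, :220]=0; y[:,360:]=0;y[200:]=0
    n,l,st,c=cv2.connectedComponentsWithStats(y.astype(np.uint8))
    for i in range(1,n):
        Q=P[l==i];Q=Q[abs(Q[:,2]-.138)<.006]
        if len(Q)<20: continue
        k=int(np.argmin(abs(np.array([.12,.035,-.052])-Q[:,1].mean())))
        # front edge: min x per y bin
        for yb in np.arange(-.09,.16,.006):
            q=Q[abs(Q[:,1]-yb)<.003]
            if len(q): E.append([*q[q[:,0].argmin(),:2],k])
E=np.array(E); rad=np.array([.295,.205,.115])
G=np.array([[.595,.127],[.591,.129]])
def geo(p):
    h=p[:2];u=np.array([-np.sin(p[2]),np.cos(p[2])]);f=np.array([-np.cos(p[2]),-np.sin(p[2])]);return h,u,f
def res(p):
    h,u,f=geo(p); C=h+rad[E[:,2].astype(int),None]*u
    return np.r_[np.linalg.norm(E[:,:2]-C,axis=1)-.030, *(3*(h+.325*u+.085*f-G))]
s=least_squares(res,[.755,-.165,.24],loss="soft_l1",f_scale=.003)
h,u,f=geo(s.x);print(s.x,np.abs(s.fun).mean())
print("grip0",h+.325*u+.085*f, "rms",np.linalg.norm(res(s.x)[-4:])/3)
u2=f;f2=-u
print("grip open",h+.325*u2+.085*f2,"tins",[(h+r*u2).round(4) for r in rad])
q=state()["ee_rot"];M=R.from_quat(q,scalar_first=True).as_matrix();print(M.round(3),np.degrees(np.arctan2(M[1,1],M[0,1])))
```

```text
[ 0.7569885  -0.16342605  0.25215655] 0.001939509884604329
grip0 [0.5935913  0.13008946] rms 0.004408051688129981
grip open [ 0.46347299 -0.32682326] tins [array([ 0.4713, -0.237 ]), array([ 0.5585, -0.2146]), array([ 0.6456, -0.1921])]
[[-0.001  0.407 -0.914]
 [ 0.002 -0.914 -0.407]
 [-1.    -0.002 -0.   ]] -66.00356403397868
```

Request:
{"fn": "arm_command", "kwargs": {
  "plan": [
    [-1, 0.022, 0.048, 0, -2],
    [-1, 0.044, 0.096, 0, -4],
    [-1, 0.066, 0.145, 0, -6],
    [-1, 0.088, 0.193, 0, -8],
    [-1, 0.11, 0.241, 0, -9.6]
  ]
}}

```text
time_s: 0.72
eef_pos: [0.3746, -0.351, 0.2448]
ee_rot: [-0.088, -0.702, -0.088, 0.702]
wrist_force: [0.7, 0.6, -0.3]
grip_width: 0.0857
```

Request:
{"fn": "arm_command", "kwargs": {
  "plan": [
    [-1, 0.022, 0.048, 0, 0],
    [-1, 0.044, 0.096, 0, 0],
    [-1, 0.066, 0.145, 0, 0],
    [-1, 0.088, 0.193, 0, 0],
    [-1, 0.11, 0.241, 0, 0]
  ]
}}

```text
time_s: 1.35
eef_pos: [0.4845, -0.1101, 0.245]
ee_rot: [-0.089, -0.701, -0.089, 0.702]
wrist_force: [0.9, -0.9, 0.3]
grip_width: 0.0853
```

Request:
{"fn": "arm_command", "kwargs": {
  "plan": [
    [-1, 0.022, 0.048, 0, 0],
    [-1, 0.044, 0.096, 0, 0],
    [-1, 0.066, 0.145, 0, 0],
    [-1, 0.088, 0.193, 0, 0],
    [-1, 0.11, 0.242, 0, 0]
  ]
}}

```text
time_s: 1.98
eef_pos: [0.5946, 0.1318, 0.2448]
ee_rot: [-0.089, -0.701, -0.089, 0.702]
wrist_force: [0.5, -0.0, -0.1]
grip_width: 0.0855
```

Request:
{"fn": "arm_command", "kwargs": {
  "plan": [
    [-1, 0, 0, -0.03, 0],
    [-1, 0, 0, -0.06, 0],
    [-1, 0, 0, -0.09, 0],
    [-1, 0, 0, -0.09, 0]
  ]
}}

```text
time_s: 2.48
eef_pos: [0.5919, 0.1299, 0.1516]
ee_rot: [-0.089, -0.699, -0.089, 0.704]
wrist_force: [-0.1, 0.3, 0.1]
grip_width: 0.0858
```

Run:
```python
from h import *
for n in("top","side"): snap(n,n+"1.png")
a=cv2.imread("pics/top1.png")[110:290,120:420];b=cv2.imread("pics/side1.png")[100:280,120:420]
cv2.imwrite("pics/c1.png",cv2.resize(np.vstack([a,b]),None,fx=1.6,fy=1.6))
s=state();print(s["time_s"],s["eef_pos"],s["wrist_force"])
```

```text
2.575 [0.59442597 0.13017371 0.15573112] [0.28211785 0.59887205 0.05662105]
```

View pics/c1.png

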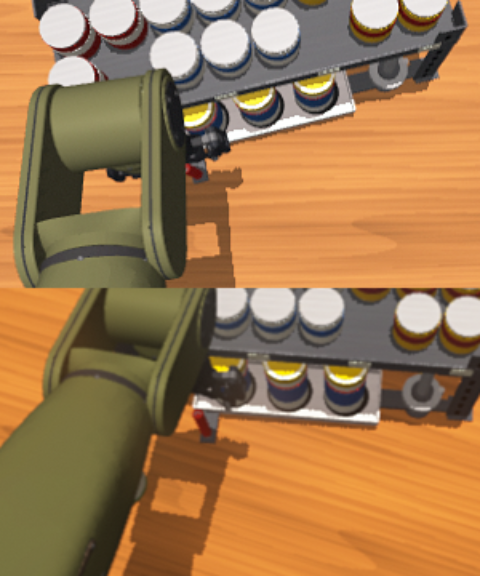

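The crops show the tool over the grip. The red pin appears between the fingers, just left of the right finger at (195,172), and the tins are clear. I'll descend and close.

Request:
{"fn": "arm_command", "kwargs": {
  "plan": [
    [-1, 0, 0, -0.03, 0],
    [-1, 0, 0, -0.062, 0],
    [-1, 0, 0, -0.062, 0],
    [0.2, 0, 0, -0.062, 0],
    [0.6, 0, 0, -0.062, 0]
  ]
}}

```text
time_s: 3.2
eef_pos: [0.5959, 0.1304, 0.0959]
ee_rot: [0.089, 0.703, 0.089, -0.7]
wrist_force: [0.1, -0.2, 0.1]
grip_width: 0.0516
```

Request:
{"fn": "arm_command", "kwargs": {
  "plan": [
    [1, 0, 0, 0, 0],
    [1, 0, 0, 0, 0],
    [1, 0, 0, 0, 0],
    [1, 0, 0, 0, 0],
    [1, 0, 0, 0, 0]
  ]
}}

```text
time_s: 3.82
eef_pos: [0.5933, 0.1341, 0.0949]
ee_rot: [-0.086, -0.701, -0.091, 0.702]
wrist_force: [-6.7, 13.3, 5.5]
grip_width: 0.0144
```

Run:
```python
import numpy as np
H=np.array([.756,-.1595]);r=.3356
p=lambda d:H+r*np.array([np.cos(np.radians(119+d)),np.sin(np.radians(119+d))])
for a in range(0,90,20):
    print(a,[(p(a+4*k)-p(a)).round(4).tolist() for k in range(1,6)],p(a+20).round(4))
print(p(90))
```

```text
0 [[-0.0201, -0.0121], [-0.0393, -0.0255], [-0.0575, -0.0402], [-0.0746, -0.0562], [-0.0906, -0.0733]] [0.5027 0.0607]
20 [[-0.0147, -0.0182], [-0.0282, -0.0374], [-0.0402, -0.0575], [-0.0509, -0.0783], [-0.06, -0.0999]] [ 0.4427 -0.0392]
40 [[-0.0076, -0.0221], [-0.0137, -0.0448], [-0.0182, -0.0678], [-0.021, -0.091], [-0.0222, -0.1144]] [ 0.4205 -0.1536]
60 [[0.0004, -0.0234], [0.0025, -0.0468], [0.0061, -0.0699], [0.0114, -0.0927], [0.0182, -0.1151]] [ 0.4387 -0.2688]
80 [[0.0084, -0.0219], [0.0183, -0.0431], [0.0297, -0.0636], [0.0424, -0.0832], [0.0565, -0.1019]] [ 0.4952 -0.3707]
[ 0.46247763 -0.32220211]
```

Request:
{"fn": "arm_command", "kwargs": {
  "plan": [
    [1, -0.001, 0.002, 0, 0],
    [1, -0.002, 0.004, 0, 0],
    [1, -0.002, 0.004, 0, 0]
  ]
}}

```text
time_s: 4.2
eef_pos: [0.5934, 0.1343, 0.0949]
ee_rot: [0.088, 0.702, 0.089, -0.701]
wrist_force: [0.3, 1.6, 6.4]
grip_width: 0.0144
```

Request:
{"fn": "arm_command", "kwargs": {
  "plan": [
    [1, -0.02, -0.012, 0, 4],
    [1, -0.039, -0.0255, 0, 8],
    [1, -0.0575, -0.04, 0, 12],
    [1, -0.0745, -0.056, 0, 16],
    [1, -0.0905, -0.0735, 0, 20]
  ]
}}

```text
time_s: 4.82
eef_pos: [0.499, 0.0637, 0.0948]
ee_rot: [-0.206, -0.674, -0.213, 0.677]
wrist_force: [-16.1, 15.5, 19.5]
grip_width: 0.0143
```

Request:
{"fn": "arm_command", "kwargs": {
  "plan": [
    [1, -0.0147, -0.018, 0, 4],
    [1, -0.028, -0.0375, 0, 8],
    [1, -0.04, -0.0575, 0, 12],
    [1, -0.051, -0.078, 0, 16],
    [1, -0.06, -0.1, 0, 20]
  ]
}}

```text
time_s: 5.45
eef_pos: [0.4346, -0.0361, 0.0946]
ee_rot: [-0.318, -0.623, -0.33, 0.634]
wrist_force: [-39.4, 17.1, 40.0]
grip_width: 0.0143
```

Request:
{"fn": "arm_command", "kwargs": {
  "plan": [
    [1, -0.004, 0.0015, 0.001, 0],
    [1, -0.008, 0.003, 0.0015, 0],
    [1, -0.008, 0.003, 0.0015, 0]
  ]
}}

```text
time_s: 5.82
eef_pos: [0.4342, -0.0367, 0.0949]
ee_rot: [0.324, 0.629, 0.323, -0.628]
wrist_force: [2.1, -0.8, -0.5]
grip_width: 0.0144
```

Run:
```python
from h import *
s=state();e=s["eef_pos"][:2];print(e,s["wrist_force"])
pts=np.array([[.5933,.1343],[.499,.0637],e])
from scipy.optimize import least_squares
f=least_squares(lambda h:np.linalg.norm(pts-h,axis=1)-.336,[.745,-.166]).x;print(f)
H=f;r=np.linalg.norm(e-H);a0=np.arctan2(*(e-H)[::-1]);print(np.degrees(a0),r)
p=lambda d:H+r*np.array([np.cos(a0+np.radians(d)),np.sin(a0+np.radians(d))])
for a in range(0,60,20):
    print(a,[(p(a+4*k)-p(a)).round(4).tolist() for k in range(1,6)],p(a+20).round(4))
```

```text
[ 0.43420947 -0.03670784] [ 2.11843205 -0.77133359 -0.52502275]
[ 0.74442052 -0.16579484]
157.4065159497133 0.33599754463753717
0 [[-0.0082, -0.022], [-0.0149, -0.0444], [-0.0201, -0.0673], [-0.0236, -0.0905], [-0.0254, -0.1139]] [ 0.4088 -0.1506]
20 [[-0.0002, -0.0235], [0.0012, -0.0469], [0.0042, -0.0701], [0.0088, -0.0931], [0.015, -0.1157]] [ 0.4238 -0.2663]
40 [[0.0078, -0.0221], [0.0171, -0.0436], [0.0279, -0.0645], [0.0401, -0.0845], [0.0537, -0.1036]] [ 0.4775 -0.3699]
```

Request:
{"fn": "arm_command", "kwargs": {
  "plan": [
    [1, -0.008, -0.022, 0, 4],
    [1, -0.015, -0.0445, 0, 8],
    [1, -0.02, -0.0675, 0, 12],
    [1, -0.0235, -0.0905, 0, 16],
    [1, -0.0255, -0.114, 0, 20]
  ]
}}

```text
time_s: 6.45
eef_pos: [0.4089, -0.1511, 0.0949]
ee_rot: [0.428, 0.563, 0.428, -0.562]
wrist_force: [8.4, 2.0, -2.5]
grip_width: 0.0143
```

Request:
{"fn": "arm_command", "kwargs": {
  "plan": [
    [1, 0, -0.0235, 0, 4],
    [1, 0.001, -0.047, 0, 8],
    [1, 0.004, -0.07, 0, 12],
    [1, 0.009, -0.093, 0, 16],
    [1, 0.015, -0.1155, 0, 20]
  ]
}}

```text
time_s: 7.08
eef_pos: [0.4242, -0.2662, 0.0949]
ee_rot: [0.519, 0.481, 0.519, -0.479]
wrist_force: [7.9, 3.8, 0.7]
grip_width: 0.0147
```

Request:
{"fn": "arm_command", "kwargs": {
  "plan": [
    [1, 0.004, -0.011, 0, 2],
    [1, 0.008, -0.022, 0, 4],
    [1, 0.0125, -0.033, 0, 6],
    [1, 0.017, -0.0435, 0, 8],
    [1, 0.022, -0.053, 0, 9.8]
  ]
}}

```text
time_s: 7.7
eef_pos: [0.4439, -0.3149, 0.0948]
ee_rot: [0.553, 0.436, 0.563, -0.432]
wrist_force: [-17.0, 37.7, 31.2]
grip_width: 0.0149
```

Request:
{"fn": "arm_command", "kwargs": {
  "plan": [
    [1, 0, 0, 0, 0],
    [1, 0, 0, 0, 0]
  ]
}}

```text
time_s: 7.95
eef_pos: [0.4438, -0.3147, 0.0949]
ee_rot: [0.554, 0.436, 0.562, -0.433]
wrist_force: [-6.9, 18.5, 16.4]
grip_width: 0.0144
```

Request:
{"fn": "arm_command", "kwargs": {
  "plan": [
    [1, -0.001, 0.003, 0, 0],
    [-1, -0.001, 0.003, 0, 0],
    [-1, -0.001, 0.003, 0, 0],
    [-1, -0.001, 0.003, 0, 0],
    [-1, -0.001, 0.003, 0, 0]
  ]
}}

```text
time_s: 8.57
eef_pos: [0.4442, -0.316, 0.0946]
ee_rot: [0.558, 0.434, 0.558, -0.434]
wrist_force: [-0.3, 0.2, 0.9]
grip_width: 0.0848
```

Request:
{"fn": "arm_command", "kwargs": {
  "plan": [
    [-1, 0, 0, 0.05, 0],
    [-1, 0, 0, 0.1, 0],
    [-1, 0, 0, 0.15, 0],
    [-1, -0.05, -0.04, 0.155, 0],
    [-1, -0.09, -0.08, 0.155, 0]
  ]
}}

```text
time_s: 9.2
eef_pos: [0.3539, -0.3968, 0.2517]
ee_rot: [0.56, 0.433, 0.557, -0.434]
wrist_force: [0.0, -0.3, 0.2]
grip_width: 0.0854
```

Run:
```python
from m import *
for n in("top","side"): snap(n,n+"2.png")
cv2.imwrite("pics/c2.png",np.vstack([cv2.imread("pics/top2.png")[100:380,120:620],cv2.imread("pics/side2.png")[100:380,120:620]]))
s=state();print(s["time_s"],s["eef_pos"],s["wrist_force"],s["joints"])
for t in("top2","side2"):
    im,P=red(t); b,g,r=im[...,0],im[...,1],im[...,2]
    y=(r>140)&(g>120)&(b<100)&(abs(P[...,2]-.138)<.01)
    n,l,st,c=cv2.connectedComponentsWithStats(y.astype(np.uint8))
    for i in range(1,n):
        if st[i,4]>40:
            Q=P[l==i][:,:2].astype(np.float32)*1000; print(t,c[i].round(),len(Q),[np.round(x,1) for x in cv2.minEnclosingCircle(Q)])
    m=(r>110)&(g<60)&(b<60)&(P[...,2]>.1)&(P[...,2]<.125)&(P[...,0]<.52); print(" grip",m.sum(),P[m].mean(0))
    R_=P[(abs(P[...,2]-.032)<.003)&(P[...,0]>.35)&(P[...,0]<.73)&(P[...,1]<-.1)&(P[...,1]>-.33)];print(" rim",len(R_),cv2.minAreaRect(R_[:,:2].astype(np.float32)*1000))
```

```text
9.3 [ 0.35123865 -0.39878984  0.25029145] [-0.00969569  0.38439655 -0.6823115 ] [-9.48956522e-01 -1.44531602e-01  1.90813293e+00 -1.62920640e-03
  1.37688017e+00 -1.19052035e+00]
top2 [380. 193.] 388 [array([ 627.8, -190. ]), np.float64(25.0)]
top2 [391. 232.] 413 [array([ 541.7, -210.2]), np.float64(25.2)]
top2 [403. 272.] 422 [array([ 455.5, -232.1]), np.float64(25.0)]
 grip 25 [ 0.45576341 -0.2732008   0.11308852]
 rim 338 ((546.805419921875, -226.71885681152344), (291.5166015625, 123.81571197509766), 12.765820503234863)
side2 [385. 201.] 374 [array([ 629.3, -189.6]), np.float64(24.8)]
side2 [384. 240.] 406 [array([ 543.1, -210.4]), np.float64(25.1)]
side2 [383. 282.] 433 [array([ 457.2, -232.8]), np.float64(24.7)]
 grip 9 [ 0.44339939 -0.31431388  0.11224848]
 rim 314 ((548.1466674804688, -229.23504638671875), (289.42803955078125, 129.248291015625), 12.761316299438477)
```

View pics/c2.png

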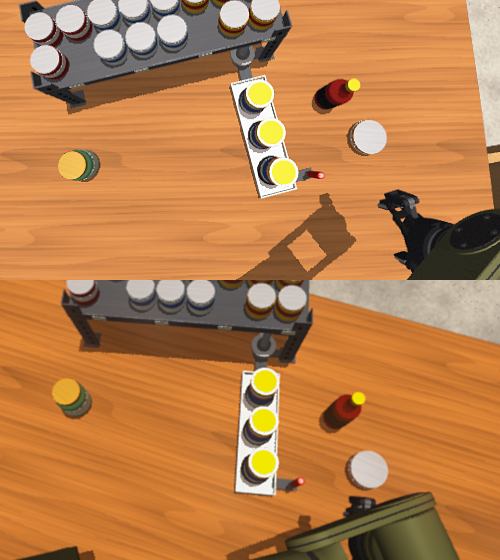

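Both views show the tray fully out, with three tins standing on it. Lids are at crop pixels (259,95), (270,133) and (284,172), and the grip is at (318,175). The bystanders haven't moved. The row lies at about 13.9°, matching the quarter turn. Next I'll heft the outer tin.

Request:
{"fn": "arm_command", "kwargs": {
  "plan": [
    [-1, 0.01, 0.015, 0, -10],
    [-1, 0.03, 0.04, 0, -20],
    [-1, 0.05, 0.08, 0, -30],
    [-1, 0.07, 0.11, 0, -40],
    [-1, 0.085, 0.135, 0, -50]
  ]
}}

```text
time_s: 9.93
eef_pos: [0.4402, -0.2591, 0.2497]
ee_rot: [0.32, 0.63, 0.321, -0.63]
wrist_force: [0.8, 0.1, 0.2]
grip_width: 0.0854
```

Request:
{"fn": "arm_command", "kwargs": {
  "plan": [
    [-1, 0.005, 0.009, 0, -10],
    [-1, 0.01, 0.018, 0, -20],
    [-1, 0.019, 0.031, 0, -30],
    [-1, 0.019, 0.031, 0, -40],
    [-1, 0.019, 0.031, 0, -40]
  ]
}}

```text
time_s: 10.55
eef_pos: [0.4585, -0.2292, 0.2496]
ee_rot: [-0.088, -0.701, -0.088, 0.702]
wrist_force: [-0.3, -0.5, 0.2]
grip_width: 0.0855
```

Run:
```python
from h import *
from scipy.spatial.transform import Rotation as R
s=state();M=R.from_quat(s["ee_rot"],scalar_first=True).as_matrix()
print(s["time_s"],s["eef_pos"],np.degrees(np.arctan2(M[1,1],M[0,1])),s["wrist_force"])
```

```text
10.55 [ 0.45854519 -0.2292074   0.24960832] -75.64699407887333 [-0.33665077 -0.45315846  0.17101458]
```

Request:
{"fn": "arm_command", "kwargs": {
  "plan": [
    [-1, -0.001, -0.003, -0.03, 0],
    [-1, -0.001, -0.003, -0.07, 0],
    [-1, -0.001, -0.003, -0.11, 0],
    [-1, -0.001, -0.003, -0.14, 0],
    [-1, -0.001, -0.003, -0.154, 0]
  ]
}}

```text
time_s: 11.18
eef_pos: [0.4563, -0.2321, 0.0937]
ee_rot: [-0.087, -0.701, -0.089, 0.702]
wrist_force: [0.3, 0.7, 0.3]
grip_width: 0.0854
```

Request:
{"fn": "arm_command", "kwargs": {
  "plan": [
    [-0.4, 0, 0, 0, 0],
    [0, 0, 0, 0, 0],
    [1, 0, 0, 0, 0],
    [1, 0, 0, 0, 0],
    [1, 0, 0, 0, 0]
  ]
}}

```text
time_s: 11.8
eef_pos: [0.4578, -0.2332, 0.0969]
ee_rot: [0.088, 0.702, 0.087, -0.701]
wrist_force: [-1.0, -0.1, 2.3]
grip_width: 0.0607
```

Request:
{"fn": "arm_command", "kwargs": {
  "plan": [
    [1, 0, 0, 0.01, 0],
    [1, 0, 0, 0.025, 0],
    [1, 0, 0, 0.04, 0],
    [1, 0, 0, 0.04, 0],
    [1, 0, 0, 0.04, 0]
  ]
}}

```text
time_s: 12.42
eef_pos: [0.4572, -0.2327, 0.1358]
ee_rot: [-0.087, -0.702, -0.087, 0.702]
wrist_force: [0.1, 0.2, -2.2]
grip_width: 0.061
```

Request:
{"fn": "arm_command", "kwargs": {
  "plan": [
    [1, 0, 0, 0, 0],
    [1, 0, 0, 0, 0],
    [1, 0, 0, 0, 0],
    [1, 0, 0, 0, 0]
  ]
}}

```text
time_s: 12.92
eef_pos: [0.4572, -0.2328, 0.1357]
ee_rot: [-0.087, -0.702, -0.087, 0.702]
wrist_force: [0.5, 0.3, -2.5]
grip_width: 0.0611
```

Request:
{"fn": "arm_command", "kwargs": {
  "plan": [
    [1, 0, 0, 0, 0],
    [1, 0, 0, 0, 0]
  ]
}}

```text
time_s: 13.18
eef_pos: [0.4573, -0.2328, 0.1358]
ee_rot: [0.087, 0.702, 0.087, -0.702]
wrist_force: [1.0, -0.0, -2.4]
grip_width: 0.061
```

Run:
```python
from m import *
s=state();print(s["time_s"],s["eef_pos"],s["wrist_force"],s["effort"][:3],s["grip_width"])
f,P=snap("side","side3.png");snap("top","top3.png")
cv2.imwrite("pics/c3.png",cv2.resize(np.hstack([cv2.imread("pics/top3.png")[130:330,330:530],cv2.imread("pics/side3.png")[130:330,330:530]]),None,fx=2,fy=2))
print(state()["wrist_force"])
```

```text
13.175 [ 0.45730702 -0.23284178  0.13582563] [ 1.02381734 -0.01871524 -2.43972197] [ 9.19665035e-04 -3.09502459e+01 -3.50113857e+01] 0.06102753551110128
[-0.20819058 -0.72702379 -3.04104579]
```

View pics/c3.png

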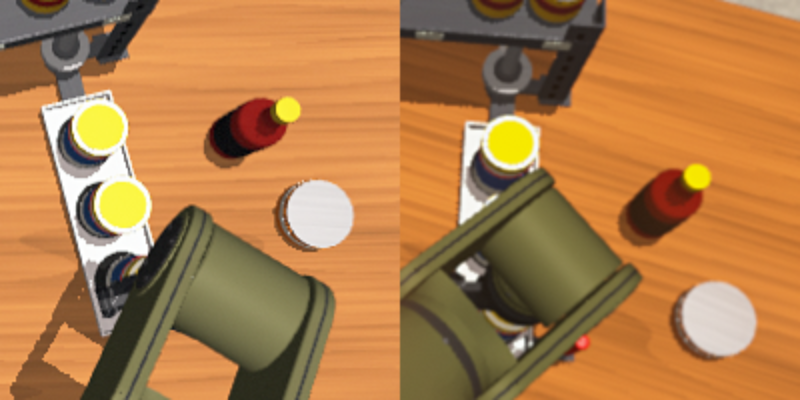

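The outer tin weighs about 2.5 N (0.25 kg). The pictures show the other two tins standing at (98,130) and (122,205) in the left half. I'll set this one down slowly.

Request:
{"fn": "arm_command", "kwargs": {
  "plan": [
    [1, 0, 0, -0.015, 0],
    [1, 0, 0, -0.03, 0],
    [1, 0, 0, -0.036, 0],
    [1, 0, 0, -0.04, 0],
    [1, 0, 0, -0.04, 0]
  ]
}}

```text
time_s: 13.9
eef_pos: [0.4571, -0.2326, 0.097]
ee_rot: [-0.087, -0.701, -0.088, 0.702]
wrist_force: [-5.1, 2.7, 7.3]
grip_width: 0.0605
```

Request:
{"fn": "arm_command", "kwargs": {
  "plan": [
    [0, 0, 0, 0, 0],
    [-1, 0, 0, 0, 0],
    [-1, 0, 0, 0, 0],
    [-1, 0, 0, 0, 0]
  ]
}}

```text
time_s: 14.4
eef_pos: [0.4574, -0.2329, 0.0958]
ee_rot: [0.087, 0.702, 0.087, -0.702]
wrist_force: [-0.1, -0.2, -0.1]
grip_width: 0.0852
```

Request:
{"fn": "arm_command", "kwargs": {
  "plan": [
    [-1, 0, 0, 0.04, 0],
    [-1, 0, 0, 0.09, 0],
    [-1, 0, 0, 0.14, 0],
    [-1, 0.04, 0.01, 0.15, 0],
    [-1, 0.0855, 0.0218, 0.15, 0]
  ]
}}

```text
time_s: 15.02
eef_pos: [0.5445, -0.2116, 0.2485]
ee_rot: [0.088, 0.703, 0.086, -0.7]
wrist_force: [0.8, 0.6, -0.1]
grip_width: 0.0853
```

Request:
{"fn": "arm_command", "kwargs": {
  "plan": [
    [-1, 0, 0, 0, 0]
  ]
}}

```text
time_s: 15.15
eef_pos: [0.5446, -0.2103, 0.2455]
ee_rot: [-0.088, -0.702, -0.088, 0.702]
wrist_force: [-0.2, 0.5, -0.2]
grip_width: 0.0853
```

Run:
```python
from m import *
s=state();print(s["time_s"],s["eef_pos"],s["wrist_force"])
for t in("top4","side4"):
    snap(t[:-1],t+".png")
    im,P=red(t); b,g,r=im[...,0],im[...,1],im[...,2]
    y=(r>140)&(g>120)&(b<100)&(abs(P[...,2]-.138)<.012)
    n,l,st,c=cv2.connectedComponentsWithStats(y.astype(np.uint8))
    for i in range(1,n):
        if st[i,4]>20:
            Q=P[l==i]; print(t,c[i].round(),len(Q),[np.round(x,1) for x in cv2.minEnclosingCircle(Q[:,:2].astype(np.float32)*1000)],np.median(Q[:,2]).round(4))
```

```text
15.15 [ 0.54464779 -0.2103291   0.24551836] [-0.19080235  0.51750929 -0.22145364]
top4 [380. 193.] 384 [array([ 627.5, -190. ]), np.float64(24.7)] 0.1393
top4 [407. 267.] 147 [array([ 463.7, -241.4]), np.float64(20.0)] 0.1391
side4 [378. 198.] 93 [array([ 630.2, -178. ]), np.float64(19.0)] 0.137
side4 [384. 285.] 297 [array([ 456.3, -231.7]), np.float64(25.0)] 0.1369
```

Request:
{"fn": "arm_command", "kwargs": {
  "plan": [
    [-1, -0.001, 0, -0.03, 0],
    [-1, -0.001, 0, -0.07, 0],
    [-1, -0.001, 0, -0.11, 0],
    [-1, -0.001, 0, -0.14, 0],
    [-1, -0.001, 0, -0.15, 0]
  ]
}}

```text
time_s: 15.88
eef_pos: [0.5394, -0.2107, 0.0934]
ee_rot: [-0.086, -0.7, -0.088, 0.703]
wrist_force: [-0.1, 0.1, -0.3]
grip_width: 0.0854
```

Request:
{"fn": "arm_command", "kwargs": {
  "plan": [
    [-0.4, 0, 0, 0, 0],
    [0, 0, 0, 0, 0],
    [1, 0, 0, 0, 0],
    [1, 0, 0, 0, 0],
    [1, 0, 0, 0, 0]
  ]
}}

```text
time_s: 16.5
eef_pos: [0.5426, -0.2114, 0.0973]
ee_rot: [0.088, 0.702, 0.087, -0.701]
wrist_force: [-2.2, 1.9, 4.9]
grip_width: 0.0603
```

Request:
{"fn": "arm_command", "kwargs": {
  "plan": [
    [1, 0, 0, 0.01, 0],
    [1, 0, 0, 0.025, 0],
    [1, 0, 0, 0.04, 0],
    [1, 0, 0, 0.04, 0],
    [1, 0, 0, 0.04, 0]
  ]
}}

```text
time_s: 17.12
eef_pos: [0.5416, -0.2109, 0.1357]
ee_rot: [-0.087, -0.702, -0.087, 0.702]
wrist_force: [0.5, 0.4, -6.1]
grip_width: 0.0611
```

Request:
{"fn": "arm_command", "kwargs": {
  "plan": [
    [1, 0, 0, 0, 0],
    [1, 0, 0, 0, 0],
    [1, 0, 0, 0, 0],
    [1, 0, 0, 0, 0]
  ]
}}

```text
time_s: 17.62
eef_pos: [0.5417, -0.211, 0.1357]
ee_rot: [-0.087, -0.702, -0.087, 0.702]
wrist_force: [0.2, 0.3, -5.8]
grip_width: 0.0606
```

Request:
{"fn": "arm_command", "kwargs": {
  "plan": [
    [1, 0, 0, 0, 0],
    [1, 0, 0, 0, 0]
  ]
}}

```text
time_s: 17.88
eef_pos: [0.5418, -0.211, 0.1359]
ee_rot: [0.087, 0.702, 0.087, -0.702]
wrist_force: [0.5, 0.4, -5.7]
grip_width: 0.061
```

The middle tin weighs about 5.8 N (0.59 kg). I'll set it back and heft the inner one, as the task asks.

Request:
{"fn": "arm_command", "kwargs": {
  "plan": [
    [1, 0, 0, -0.015, 0],
    [1, 0, 0, -0.03, 0],
    [1, 0, 0, -0.036, 0],
    [1, 0, 0, -0.04, 0],
    [1, 0, 0, -0.04, 0]
  ]
}}

```text
time_s: 18.5
eef_pos: [0.5413, -0.2104, 0.0976]
ee_rot: [-0.087, -0.701, -0.088, 0.703]
wrist_force: [-8.2, 4.1, 6.9]
grip_width: 0.061
```

Request:
{"fn": "arm_command", "kwargs": {
  "plan": [
    [0, 0, 0, 0, 0],
    [-1, 0, 0, 0, 0],
    [-1, 0, 0, 0, 0],
    [-1, 0, 0, 0, 0]
  ]
}}

```text
time_s: 19.0
eef_pos: [0.5423, -0.2113, 0.0962]
ee_rot: [0.088, 0.702, 0.087, -0.701]
wrist_force: [0.8, -0.3, 0.6]
grip_width: 0.0857
```

Request:
{"fn": "arm_command", "kwargs": {
  "plan": [
    [-1, 0, 0, 0.04, 0],
    [-1, 0, 0, 0.09, 0],
    [-1, 0, 0, 0.14, 0],
    [-1, 0.04, 0.01, 0.15, 0],
    [-1, 0.0865, 0.0205, 0.15, 0]
  ]
}}

```text
time_s: 19.62
eef_pos: [0.6301, -0.1911, 0.249]
ee_rot: [0.088, 0.703, 0.086, -0.7]
wrist_force: [0.8, -0.7, 0.6]
grip_width: 0.0853
```

Request:
{"fn": "arm_command", "kwargs": {
  "plan": [
    [-1, 0, 0, 0, 0],
    [-1, 0, 0, 0, 0]
  ]
}}

```text
time_s: 19.88
eef_pos: [0.628, -0.1905, 0.2452]
ee_rot: [-0.087, -0.701, -0.088, 0.702]
wrist_force: [0.3, -0.3, -0.4]
grip_width: 0.0855
```

```bash
cat > lids.py <<'E'
from m import *
import sys
s=state();print(s["time_s"],s["eef_pos"],s["wrist_force"])
for t in("top"+sys.argv[1],"side"+sys.argv[1]):
    snap(t[:-1],t+".png")
    im,P=red(t); b,g,r=im[...,0],im[...,1],im[...,2]
    y=(r>140)&(g>120)&(b<100)&(abs(P[...,2]-.138)<.012)
    n,l,st,c=cv2.connectedComponentsWithStats(y.astype(np.uint8))
    for i in range(1,n):
        if st[i,4]>20:
            Q=P[l==i]; print(t,c[i].round(),len(Q),[np.round(x,1) for x in cv2.minEnclosingCircle(Q[:,:2].astype(np.float32)*1000)],np.median(Q[:,2]).round(4))
E
python3 lids.py 5
```

```text
19.875 [ 0.62801835 -0.19048064  0.24524162] [ 0.34375234 -0.25639865 -0.37636272]
top5 [387. 191.] 51 [array([ 631.2, -203.2]), np.float64(12.7)] 0.1395
side5 [383. 240.] 421 [array([ 543.5, -209.3]), np.float64(26.1)] 0.1371
side5 [383. 282.] 430 [array([ 456.8, -232.4]), np.float64(24.3)] 0.1371
```

Request:
{"fn": "arm_command", "kwargs": {
  "plan": [
    [-1, 0, 0, -0.03, 0],
    [-1, 0, 0, -0.07, 0],
    [-1, 0, 0, -0.11, 0],
    [-1, 0, 0, -0.14, 0],
    [-1, 0, 0, -0.15, 0]
  ]
}}

```text
time_s: 20.6
eef_pos: [0.6262, -0.1904, 0.0935]
ee_rot: [-0.086, -0.7, -0.088, 0.703]
wrist_force: [-0.4, 0.3, 1.1]
grip_width: 0.0855
```

Request:
{"fn": "arm_command", "kwargs": {
  "plan": [
    [-0.4, 0, 0, 0, 0],
    [0, 0, 0, 0, 0],
    [1, 0, 0, 0, 0],
    [1, 0, 0, 0, 0],
    [1, 0, 0, 0, 0]
  ]
}}

```text
time_s: 21.22
eef_pos: [0.6292, -0.1909, 0.0976]
ee_rot: [0.088, 0.702, 0.087, -0.701]
wrist_force: [-0.6, -0.1, 5.9]
grip_width: 0.061
```

Request:
{"fn": "arm_command", "kwargs": {
  "plan": [
    [1, 0, 0, 0.01, 0],
    [1, 0, 0, 0.025, 0],
    [1, 0, 0, 0.04, 0],
    [1, 0, 0, 0.04, 0],
    [1, 0, 0, 0.04, 0]
  ]
}}

```text
time_s: 21.85
eef_pos: [0.6281, -0.1905, 0.1357]
ee_rot: [-0.087, -0.702, -0.087, 0.702]
wrist_force: [-0.4, 0.3, -4.3]
grip_width: 0.0611
```

Request:
{"fn": "arm_command", "kwargs": {
  "plan": [
    [1, 0, 0, 0, 0],
    [1, 0, 0, 0, 0],
    [1, 0, 0, 0, 0],
    [1, 0, 0, 0, 0]
  ]
}}

```text
time_s: 22.35
eef_pos: [0.6283, -0.1905, 0.1357]
ee_rot: [-0.087, -0.702, -0.087, 0.702]
wrist_force: [-0.1, -0.7, -3.0]
grip_width: 0.0609
```

Request:
{"fn": "arm_command", "kwargs": {
  "plan": [
    [1, 0, 0, 0, 0],
    [1, 0, 0, 0, 0]
  ]
}}

```text
time_s: 22.6
eef_pos: [0.6283, -0.1905, 0.1359]
ee_rot: [0.087, 0.702, 0.087, -0.702]
wrist_force: [-0.3, -0.8, -3.2]
grip_width: 0.0609
```

The inner tin weighs about 3.3 N, so the middle one is heaviest. I'll set this back and return to the middle.

Request:
{"fn": "arm_command", "kwargs": {
  "plan": [
    [1, 0, 0, -0.015, 0],
    [1, 0, 0, -0.03, 0],
    [1, 0, 0, -0.036, 0],
    [1, 0, 0, -0.04, 0],
    [1, 0, 0, -0.04, 0]
  ]
}}

```text
time_s: 23.22
eef_pos: [0.6278, -0.19, 0.0977]
ee_rot: [-0.087, -0.701, -0.088, 0.703]
wrist_force: [-7.4, 3.4, 8.9]
grip_width: 0.0608
```

Request:
{"fn": "arm_command", "kwargs": {
  "plan": [
    [0, 0, 0, 0, 0],
    [-1, 0, 0, 0, 0],
    [-1, 0, 0, 0, 0],
    [-1, 0, 0, 0, 0]
  ]
}}

```text
time_s: 23.72
eef_pos: [0.6284, -0.1907, 0.0957]
ee_rot: [0.087, 0.702, 0.087, -0.702]
wrist_force: [0.1, 0.5, -0.8]
grip_width: 0.0852
```

Request:
{"fn": "arm_command", "kwargs": {
  "plan": [
    [-1, 0, 0, 0.04, 0],
    [-1, 0, 0, 0.09, 0],
    [-1, 0, 0, 0.14, 0],
    [-1, -0.04, -0.01, 0.15, 0],
    [-1, -0.0855, -0.0205, 0.15, 0]
  ]
}}

```text
time_s: 24.35
eef_pos: [0.543, -0.2116, 0.248]
ee_rot: [0.089, 0.703, 0.087, -0.701]
wrist_force: [-0.2, -0.4, 0.6]
grip_width: 0.0857
```

Request:
{"fn": "arm_command", "kwargs": {
  "plan": [
    [-1, 0, 0, 0, 0],
    [-1, 0, 0, 0, 0]
  ]
}}

```text
time_s: 24.6
eef_pos: [0.5432, -0.2111, 0.246]
ee_rot: [0.087, 0.702, 0.087, -0.701]
wrist_force: [0.3, -0.1, -0.4]
grip_width: 0.0854
```

```bash
python3 lids.py 6
```

```text
24.6 [ 0.54316213 -0.21112539  0.24597065] [ 0.33406063 -0.10043809 -0.35070977]
top6 [380. 193.] 379 [array([ 627.2, -189.3]), np.float64(25.0)] 0.1392
top6 [407. 268.] 159 [array([ 463.2, -243.4]), np.float64(20.5)] 0.1387
side6 [378. 198.] 102 [array([ 630.9, -177. ]), np.float64(20.5)] 0.1371
side6 [385. 285.] 291 [array([ 456.3, -231.7]), np.float64(24.7)] 0.1371
```

Request:
{"fn": "arm_command", "kwargs": {
  "plan": [
    [-1, -0.001, 0, -0.03, 0],
    [-1, -0.001, 0, -0.07, 0],
    [-1, -0.001, 0, -0.11, 0],
    [-1, -0.001, 0, -0.14, 0],
    [-1, -0.001, 0, -0.15, 0]
  ]
}}

```text
time_s: 25.32
eef_pos: [0.5412, -0.2101, 0.0931]
ee_rot: [-0.087, -0.7, -0.089, 0.703]
wrist_force: [-0.9, -0.4, 0.4]
grip_width: 0.0856
```

Request:
{"fn": "arm_command", "kwargs": {
  "plan": [
    [-0.4, 0, 0, 0, 0],
    [0, 0, 0, 0, 0],
    [1, 0, 0, 0, 0],
    [1, 0, 0, 0, 0],
    [1, 0, 0, 0, 0]
  ]
}}

```text
time_s: 25.95
eef_pos: [0.5427, -0.2113, 0.0972]
ee_rot: [0.088, 0.703, 0.087, -0.701]
wrist_force: [1.3, 2.1, 3.5]
grip_width: 0.0605
```

Request:
{"fn": "arm_command", "kwargs": {
  "plan": [
    [1, 0, 0, 0.01, 0],
    [1, 0, 0, 0.03, 0],
    [1, 0, 0, 0.05, 0],
    [1, 0, 0, 0.07, 0],
    [1, 0, 0, 0.09, 0]
  ]
}}

```text
time_s: 26.58
eef_pos: [0.5419, -0.2111, 0.1877]
ee_rot: [0.088, 0.702, 0.087, -0.701]
wrist_force: [-0.8, 0.6, -6.1]
grip_width: 0.0606
```

Request:
{"fn": "arm_command", "kwargs": {
  "plan": [
    [1, 0, 0, 0.02, 0],
    [1, 0, 0, 0.04, 0],
    [1, 0, 0, 0.06, 0],
    [1, 0, 0, 0.075, 0],
    [1, 0, 0, 0.08, 0]
  ]
}}

```text
time_s: 27.2
eef_pos: [0.5423, -0.2112, 0.2674]
ee_rot: [0.088, 0.702, 0.087, -0.701]
wrist_force: [-0.0, 0.3, -5.7]
grip_width: 0.0607
```

Request:
{"fn": "arm_command", "kwargs": {
  "plan": [
    [1, 0, 0, 0, 0],
    [1, 0, 0, 0, 0],
    [1, 0, 0, 0, 0],
    [1, 0, 0, 0, 0],
    [1, 0, 0, 0, 0]
  ]
}}

```text
time_s: 27.82
eef_pos: [0.5417, -0.211, 0.2656]
ee_rot: [-0.087, -0.702, -0.087, 0.702]
wrist_force: [-0.7, 0.5, -6.1]
grip_width: 0.0607
```

```bash
python3 lids.py 7; python3 -c "
import cv2,numpy as np
cv2.imwrite('pics/c7.png',np.vstack([cv2.imread('pics/top7.png')[100:380,120:620],cv2.imread('pics/side7.png')[100:380,120:620]]))"
```

```text
27.825 [ 0.5417432  -0.2110134   0.26562356] [-0.72712728  0.49548207 -6.11537715]
top7 [380. 193.] 378 [array([ 627.3, -189.2]), np.float64(24.9)] 0.1393
top7 [409. 270.] 143 [array([ 460.6, -246.5]), np.float64(18.8)] 0.1391
side7 [378. 198.] 94 [array([ 630.3, -177. ]), np.float64(20.5)] 0.1374
side7 [384. 285.] 285 [array([ 456.1, -232.1]), np.float64(24.9)] 0.1371
```

View pics/c7.png

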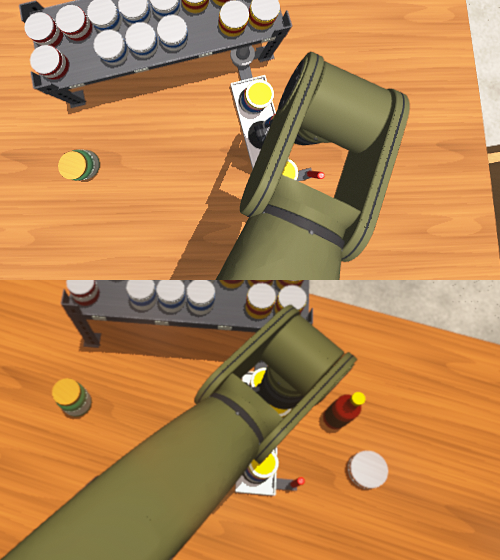

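The tray is still open. The inner lid at (259,95) and the outer lid at (265,463) are both at standing height, and the bystanders haven't moved. The held tin reads about 6 N, with its foot at about 0.188 m against lids at 0.138 m.

```bash
python3 -c "
from bench import *
print(close_job())"
```

```text
the job is handed in; nothing more can be done
None
```

I swung the tray open to its stop, hefted all three tins from the grip end to the hinge, and handed the job in holding the middle one, the heaviest. It took about 28 s of the 72 s allowed.

| Tin | Force when lifted | Approximate mass |
|---|---|---|
| Outer (grip end) | 2.5 N | 0.25 kg |
| Middle | 5.8 N | 0.6 kg |
| Inner (hinge end) | 3.3 N, settling from 4.3 N | 0.33 kg |

**Last checks:**
- **Held tin:** it is gripped at 61 mm opening and reads about 6 N. From the lift height, its foot is about 50 mm above the other lids. The arm hid most of it, so I didn't see it standing upright in the final pictures.
- **Other two tins:** both stand on the tray within about 2 mm of where they started, with lids at standing height (137–139 mm).
- **Tray:** it met the open stop at about 90° by the grip's path, and the final picture shows it still open.
- **Other goods:** the jar, bottle and fish tin look unmoved in the final pictures.

**What disagreed:** my first camera estimate of the hinge was about 12 mm off. That put roughly 40 N sideways and 40 N vertically on the wrist partway through the swing (58 N combined, limit 120 N). I eased it off and re-fitted the arc from the measured path. The wrist force peaked again at about 50 N when the tray met the stop.

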